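Open the press-to-tip lid of a clay tool chest

TASK

Open the clay-tool chest. Press down gently on the cork pad at the lid's tail so that the front end tips up over the stop lip, slide the lid forward out of its grooves and over the lip, and leave it lying flat on the chest's deck, fully clear of the lip. Do not lean hard on the lid (never 25 N), and leave the bowl, the sponge and the jar where they are.

Things in the scene. Friction and masses are not known exactly. Their poses are not given: they have to be found in the camera images.
- chest: Pale wooden tool chest fixed to the table, 362 long, 134 wide, sides 80 high. Origin on the table under the closed lid's centre; x = the way the lid opens, z up. Tool well x -85 to 78; stop lip across it, x 78 to 86, its top at height 64 to 74, differing from chest to chest; open deck x 86 to 275. The sides, 116 apart inside, guide the lid on well and deck.
- rail_end (a point): Front end of the grooves, on the chest's centre line: chest x -15, height 60. Two runners (top at height 60) start here and go forward to the lip; the lid tips about their rear ends. Behind here, to x -87, two rails (height 68 to 80, 94 apart) over the lid's long edges hold the tail down.
- deck (a point): Centre of the deck's flat top: chest x 180, height 64; deck 189 long, far end open. While the lid's tail crosses the lip, the lid's top there is at height 70 to 80.
- lid: Loose waxed wooden lid, 150 long, 113 wide, 6 thick, 0.15 to 0.31 kg, blue tile inlay in front. Origin at the centre of its underside, x towards its front, z up. Closed: origin above the chest's within 1 mm, underside at height 60, front 3 mm short of the lip. Once its front is over the lip, ease off pressing: a tail held down then jams.
- press_pad (a point): Centre of the cork pad (34 x 80) on the lid's top at the tail, 56 behind the lid's origin. 1 N here tips the lid, until the tail's end meets a rigid ledge 4 to 11 below (set deeper where the lip is higher): force then rises sharply; keep it under 20 N. Only nearly full travel, which must be felt, lifts the front over the lip.
- push_bar (a point): Centre of the dark bar across the lid: 31 behind the lid's origin, 18 above its underside. Bar 12 thick, 86 wide, 24 high above the lid's top. Its rear face, towards the pad, is for pushing the lid forward.
- front_edge (a point): Middle of the lower edge of the lid's front end: 75 ahead of the lid's origin, at the underside.
- bowl: White bowl, 92 across, 45 high, loose bystander; origin under its centre.
- sponge: Stiff yellow sponge block, 75 x 60 x 32 high, loose bystander; origin under its centre.
- jar: Closed blue jar with white cap, 70 across, 85 high, loose bystander; origin under its centre.
Not all that is in view belongs to the job. Several things have the shape of the lid; the one meant has the colours described above.

How it is judged:
On the way:
1. the lid's front end has been raised over the stop lip while its tail is still in the grooves (x of front_edge in the frame of chest between 0.083 and 0.13 m and z of front_edge in the frame of chest above 0.062 m), for 0.05 s.
At the end, for the whole second after the job is handed in: The lid rests flat (0.03 rad) and right way up on the deck, in line with the chest (0.1 rad), wholly past the stop lip (lid origin 161 to 215 mm ahead of the chest's); bowl, sponge and jar are within 20 mm of their starts (x of lid in the frame of chest between 0.161 and 0.215 m and z of lid in the frame of chest between 0.06 and 0.067 m and angle between lid's own z axis and vertical below 0.03 rad and angle between the x axis of lid and the x axis of chest, either way round below 0.1 rad and linear speed of lid below 0.01 m/s and distance of each of bowl, sponge, jar from where it was at the start of the episode below 0.02 m); the robot touches nothing.
It fails at once if the fingers lean on the lid with more than 25 N (contact force between the fingers and lid above 25 N).
It fails at once if a bystander is pushed away or tipped (distance of any of bowl, sponge, jar from where it was at the start of the episode above 0.03 m or angle between any of bowl, sponge, jar's own z axis and vertical above 0.5 rad).
It also fails if it takes over 35 s, if anything falls off the work surface, if the arm or the gripper's body presses on something with over 40 N, if the wrist force passes 120 N, or if a joint passes its speed limit or range.

ROBOT

A 7-joint arm with a two-finger parallel gripper is mounted at the origin on the work surface. World frame = base frame: x ahead of the robot, y to its left, z up, the work surface at z = 0. Lengths are in m, angles in rad, forces in N, time in s.
With the tool pointing down it reaches from about 0.425 to 1.025 m from the base axis. Payload 9.4 kg.
Tool frame: the origin (TCP) lies on the mounting face of the last link; the fingertips stand 173 mm ahead of it and the grasp point (between the pads) lies 155 mm ahead of it (ctrl.grip_depth is the distance from the TCP to the grasp point, in m); z points along the fingers, y is the line along which they close (so a half turn about z gives the same grasp; the last joint's range is limited). The gripper opens to 85 mm and grips with 20 to 120 N. Pads are 22 mm wide; open, the fingers measure 114 mm over their backs; the gripper's body (76 mm by 85 mm) begins 54 mm behind the grasp point. The pads swing forward as they close: fully open they stand 13 mm farther back than shut.
Start: joints at [1.238, 0.599, -0.003, 1.599, 0.002, 0.943, -0.08], TCP at [0.183, -0.701, 0.405] pointing down, gripper open.
Joint ranges: [-2.57, 2.57], [-0.35, 1.97], [-1.29, 1.29], [0.11, 2.56], [-1.05, 4.19], [0.11, 1.86], [-2.63, 2.63]. Speed limits (rad/s): [2.22, 2.22, 3.01, 3.01, 3.14, 3.14, 3.14].

INTERFACE

Orientations are given as a 3x3 rotation matrix whose columns are the frame's x, y, z axes.
In Python, from workcell import telemetry, camera, workorder, ctrl gives the robot as it stands.
- The arm moves only by the tool apply_moves, never from a script. Its argument "targets" is a list of rows, each an object with "dp": the shift along the tool's x, y, z in m, a list of three; "spin": the turn about the tool's z in rad; "hand": the opening, from -1 (shut) to 1 (fully open). In form: [{"dp": [tx, ty, tz], "spin": spin, "hand": hand}, ...]. A call has 1 to 10 rows; each row is the pose to reach, as a shift and turn from the pose commanded when the call began, along the tool's axes at that moment; what a row does not reach only later rows make up. A row lasts 1/10 s, in which the tool goes at most 50 mm and 8.59 degrees, less where a joint would pass 70% of its speed; a pose out of reach is approached as far as the arm can. A call with a gripper value outside its range is refused whole. The fingers move at their own pace and stop on an object; "squeeze" is the grip in N (left out, the last holds). Time passes only in rows, so rows that repeat a pose let the fingers close. It gives the time, the measured TCP pose, the force, the opening and the grip force at its end, in the units of the state.
- telemetry.sense(): the state, without advancing time (a new reading comes with each control period).
- camera(name): name is "side" or "top"; returns a dict with "pixels" (480x640x3 uint8, red, green, blue), "depth" (480x640 float32, m along the optical axis (not along the pixel's ray), 0 where there is no reading), "vfov" (degrees; the focal length in pixels is half the picture's height over the tangent of half this angle, whatever the lens; pixels are square), "cx", "cy" (the principal point, pixels), "dist" ([k1, k2, p1, p2, k3] as OpenCV has them; the pictures are not rectified), "world_to_cam" (4x4, takes a point from world to camera coordinates). Camera axes: x right, y up, looking along -z (the intrinsics and any distortion apply to the point x, -y, -z); pixel columns grow to the right and rows downward; lengths in m; the calibration is good to about 2 mm. A picture is of the moment at which its call begins.
- workorder.hand_in(): hands the job in; it is judged then, once.
The state is a dict: "time_s": time; "q": joint angles; "joint_velocities": joint speeds; "tau": joint torques, N m; "tcp_pos": TCP position; "orientation": TCP orientation; "contact_force": force on the tool from outside, world axes, zero at the start; "wrist_torque": the same for the moment, N m; "gripper_width": opening from 0.0 (shut) to 1.0 (fully open); "grip_force": force on a finger pad.
Only numpy, scipy, OpenCV 4.12 (cv2) and the standard library are available. Lean on these libraries where they do the work, as an engineer would, in place of code of your own. Each camera call takes 0.05 s, during which the arm holds its last target. There are 200 camera calls.

## Working session

There is one attempt and no reset: what is moved stays moved. The work goes in short steps, Python scripts to look and compute and a tool call to move; the robot and the scene stay as the last step left them, time stands still between calls to the robot, and variables do not carry over. Pictures are saved under pics/ and viewed, at most 10 in all, crops included, and the job is handed in when it is done.

Besides the shell and the picture viewer there is one more tool, called after "Request:" in YAML: its name, and indented under it one key for each argument. apply_moves: Moves the arm, as the interface text tells. Its arguments: {"type":"object","properties":{"targets":{"type":"array","items":{"type":"object","properties":{"dp":{"type":"array","items":{"type":"number"}},"spin":{"type":"number"},"hand":{"type":"number"}}}},"squeeze":{"type":"number"}},"required":["targets"]}

```bash
mkdir -p pics
cat > h.py <<'E'
import numpy as np, cv2
from workcell import telemetry, camera, workorder, ctrl
def K(c):
    f=240/np.tan(np.radians(c["vfov"])/2); return np.array([[f,0,c["cx"]],[0,f,c["cy"]],[0,0,1.]])
def snap(n,fn):
    c=camera(n); cv2.imwrite(fn,cv2.cvtColor(c["pixels"],cv2.COLOR_RGB2BGR)); np.savez('last_'+n,**{k:np.array(v) for k,v in c.items()}); return c
def load(n):
    d=np.load('last_%s.npz'%n); return {k:d[k] for k in d.files}
def ray(c,uv):
    p=cv2.undistortPoints(np.array([[uv]],float),K(c),np.array(c["dist"],float))[0,0]
    return np.array([p[0],-p[1],-1.])
def w(c,P): 
    T=np.linalg.inv(c["world_to_cam"]); return T[:3,:3]@P+T[:3,3]
def pz(c,uv,z):  # intersect with plane z
    o=w(c,np.zeros(3)); d=w(c,ray(c,uv))-o; return o+d*(z-o[2])/d[2]
def pd(c,uv):
    u,v=map(int,np.round(uv)); D=c["depth"][v-1:v+2,u-1:u+2]; return w(c,ray(c,uv)*np.median(D[D>0]))
E
python3 - <<'E'
from h import *
for n in("top","side"):
    c=snap(n,f'pics/{n}0.png'); print(n,w(c,np.zeros(3)),c["vfov"])
s=telemetry.sense(); print(s["tcp_pos"],s["orientation"],s["contact_force"],s["time_s"],s["gripper_width"],ctrl.grip_depth)
E
```

```text
top [ 0.44984497 -0.00514365  1.32212361] 56.098769702307756
side [0.43551891 0.90192844 0.86500115] 55.54595093955137
[ 0.18341361 -0.70123041  0.40392473] [[ 9.67440223e-01  2.53099222e-01 -4.45028702e-04]
 [ 2.53099593e-01 -9.67439351e-01  1.30334745e-03]
 [-1.00662053e-04 -1.37354733e-03 -9.99999052e-01]] [-0.01447191  0.6078398   0.21183982] 0.1 0.9993231272566647 0.1547
```

View pics/top0.png

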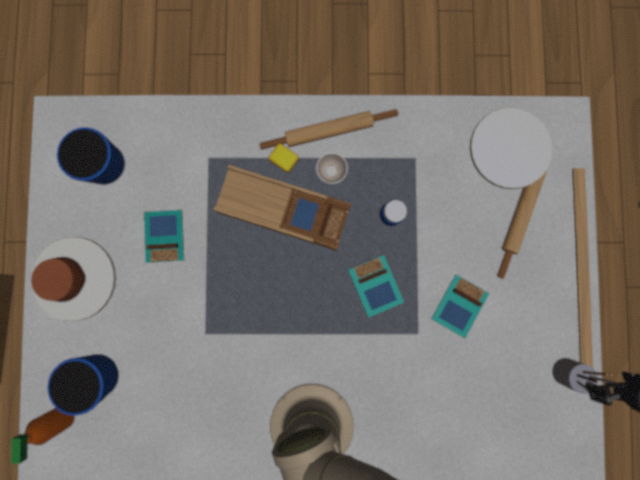

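View pics/side0.png

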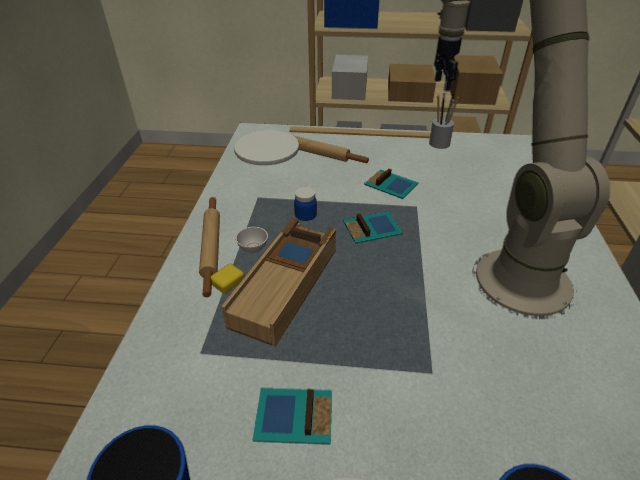

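The top view shows the chest at about (215–350, 165–250), with its lid at the right end opening to the left. The bowl is at (332,168), the sponge at (284,157) and the jar at (394,212). The side view confirms this layout.

Run:
```python
from h import *
im=cv2.imread('pics/top0.png')[150:260,205:365]; cv2.imwrite('pics/top0c.png',cv2.resize(im,None,fx=5,fy=5,interpolation=cv2.INTER_CUBIC))
im=cv2.imread('pics/side0.png')[210:345,215:350]; cv2.imwrite('pics/side0c.png',cv2.resize(im,None,fx=4.4,fy=4.4,interpolation=cv2.INTER_CUBIC))
```

```text
(no output)
```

View pics/top0c.png

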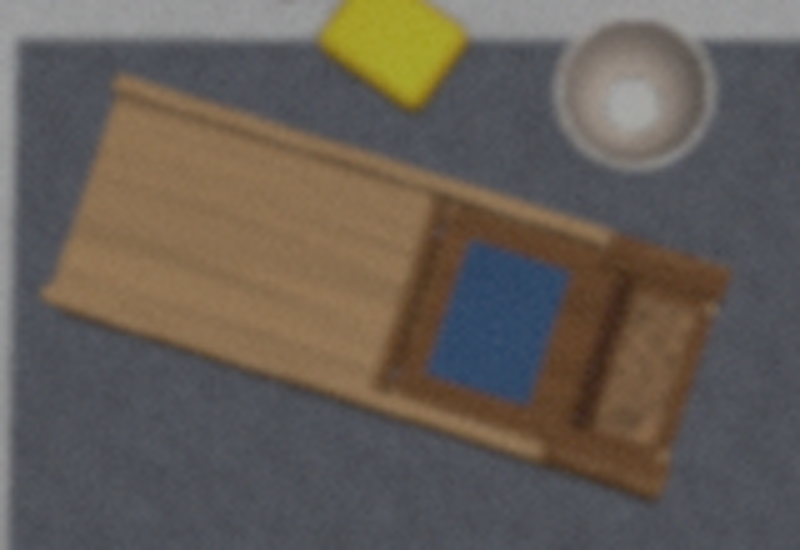

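View pics/side0c.png

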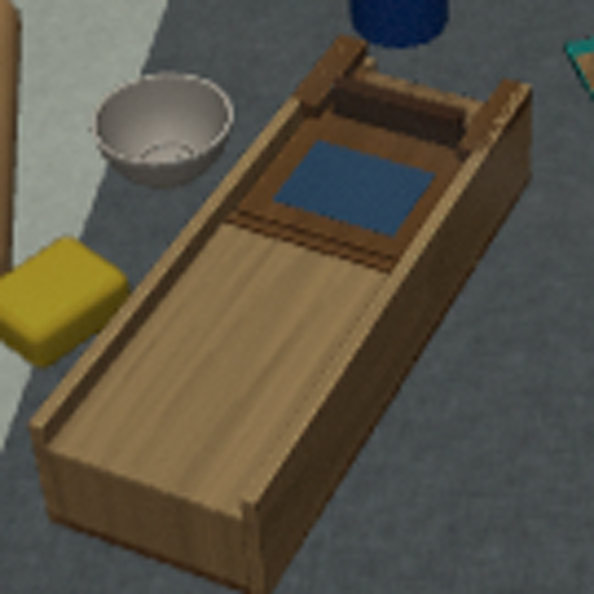

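Read off the enlarged crops. In the top crop, the chest's upper corners are at rear (728,268) and (662,497), front (118,76) and (44,294). The lip is at roughly x≈415 and the pad centre near (650,370). The bowl lies just left of the chest.

```bash
cat >> h.py <<'E'
def chest(): 
    d=np.load('chest.npz'); return d['o'],float(d['yaw'])
def rep(tip=0.173):
    s=telemetry.sense(); o,yaw=chest(); R=np.array(s["orientation"]); p=np.array(s["tcp_pos"])+R[:,2]*tip
    c,sn=np.cos(yaw),np.sin(yaw); d=p-np.r_[o,0]
    loc=np.array([c*d[0]+sn*d[1],-sn*d[0]+c*d[1],d[2]])
    ty=np.arctan2(R[1,0],R[0,0]); print('t',s["time_s"],'tip chest mm',np.round(loc*1e3,1),'yaw err deg',np.degrees(ty-yaw).round(2),'F',np.round(s["contact_force"],2),'w',round(s["gripper_width"],2))
    return s,loc,R
def ch2tool(v):
    R=np.array(telemetry.sense()["orientation"]); _,y=chest()
    return R.T@(np.array([[np.cos(y),-np.sin(y),0],[np.sin(y),np.cos(y),0],[0,0,1]])@np.array(v,float))
E
python3 - <<'E'
from h import *
c=load('top')
f=lambda x,y:((x+.5)/5-.5+205,(y+.5)/5-.5+150)
P=np.array([pz(c,f(*q),0.08)[:2] for q in [(728,268),(662,497),(118,76),(44,294)]])
print(P.round(4),'len',np.linalg.norm(P[2]-P[0]),np.linalg.norm(P[3]-P[1]),'wid',np.linalg.norm(P[1]-P[0]),np.linalg.norm(P[3]-P[2]))
A=np.array([[-87,-67],[-87,67],[275,-67],[275,67]])/1e3
# which side: left of chest x
A[:,1]*=-1 if np.cross(np.r_[P[2]-P[0],0],np.r_[P[1]-P[0],0])[2]<0 else 1
a=A-A.mean(0);b=P-P.mean(0)
yaw=np.arctan2((a[:,0]*b[:,1]-a[:,1]*b[:,0]).sum(),(a*b).sum())
Rm=np.array([[np.cos(yaw),-np.sin(yaw)],[np.sin(yaw),np.cos(yaw)]])
o=P.mean(0)-Rm@A.mean(0); print(o,np.degrees(yaw),((A@Rm.T+o-P)*1e3).round(1))
np.savez('chest.npz',o=o,yaw=yaw)
# check with pad centre & rail fronts & inlay
toC=lambda p:(Rm.T@(p[:2]-o)*1e3).round(1)
for n,q,z in [('railL',(610,240),.08),('railR',(545,460),.08),('barL',(628,275),.09),('barR',(583,425),.09),('lidrear',(697,300),.066),('lidrearR',(655,450),.066)]: print(n,toC(pz(c,f(*q),z)))
print('height at pad',pd(c,f(650,370)),'deck',pd(c,f(250,230)),'lid',pd(c,f(500,320)))
s,loc,R=rep(); 
print('tool shift to above pad (chest -58,0, tip z .13):',ch2tool(np.array([-.058,0,.13])-loc))
E
```

```text
[[ 0.6315 -0.1089]
 [ 0.504  -0.0719]
 [ 0.7395  0.2321]
 [ 0.6165  0.2714]] len 0.357778299882876 0.3611794286937174 wid 0.1327597281238423 0.12914779634718174
[ 0.59421016 -0.00884417] 72.25036008363483 [[ 0.  -3.2]
 [-0.1  0.6]
 [ 2.3  0.5]
 [-2.2  2.1]]
railL [-16.7 -60.9]
railR [-19.8  67. ]
barL [-32.3 -43.7]
barR [-33.9  42.9]
lidrear [-73.3 -45.7]
lidrearR [-76.4  42. ]
height at pad [ 0.5758883  -0.0661062   0.06533838] deck [0.65511834 0.15927475 0.06370457] lid [0.60409183 0.01808958 0.06447058]
t 0.1 tip chest mm [-784.5  180.3  230.9] yaw err deg -57.59 F [-0.01  0.61  0.21] w 1.0
tool shift to above pad (chest -58,0, tip z .13): [ 0.5416043  -0.51652796  0.10157995]
```

Request:
apply_moves:
  targets:
    - {"dp": [0.542,-0.517,0],"spin": -1.005,"hand": -1}
    - {"dp": [0.542,-0.517,0],"spin": -1.005,"hand": -1}
    - {"dp": [0.542,-0.517,0],"spin": -1.005,"hand": -1}
    - {"dp": [0.542,-0.517,0],"spin": -1.005,"hand": -1}
    - {"dp": [0.542,-0.517,0],"spin": -1.005,"hand": -1}
    - {"dp": [0.542,-0.517,0],"spin": -1.005,"hand": -1}
    - {"dp": [0.542,-0.517,0],"spin": -1.005,"hand": -1}
    - {"dp": [0.542,-0.517,0],"spin": -1.005,"hand": -1}
    - {"dp": [0.542,-0.517,0],"spin": -1.005,"hand": -1}
    - {"dp": [0.542,-0.517,0],"spin": -1.005,"hand": -1}

```text
time_s: 1.1
tcp_pos: [0.4467, -0.2743, 0.4046]
orientation: [[0.305, 0.952, -0.0], [0.952, -0.305, -0.0], [-0.0, -0.0, -1.0]]
contact_force: [0.6, -0.9, -0.0]
gripper_width: 0.001
grip_force: 0.0
```

```bash
python3 -c "
from h import *
s,loc,R=rep(); print(ch2tool(np.array([-.060,0,.10])-loc))"
```

```text
t 1.1 tip chest mm [-297.8   59.6  231.6] yaw err deg -0.04 F [ 0.59 -0.88 -0.03] w 0.0
[0.23784279 0.05948328 0.13157266]
```

Request:
apply_moves:
  targets:
    - {"dp": [0.238,0.059,0.05],"spin": 0,"hand": -1}
    - {"dp": [0.238,0.059,0.05],"spin": 0,"hand": -1}
    - {"dp": [0.238,0.059,0.05],"spin": 0,"hand": -1}
    - {"dp": [0.238,0.059,0.05],"spin": 0,"hand": -1}
    - {"dp": [0.238,0.059,0.05],"spin": 0,"hand": -1}
    - {"dp": [0.238,0.059,0.05],"spin": 0,"hand": -1}
    - {"dp": [0.238,0.059,0.09],"spin": 0,"hand": -1}
    - {"dp": [0.238,0.059,0.12],"spin": 0,"hand": -1}
    - {"dp": [0.238,0.059,0.131],"spin": 0,"hand": -1}
    - {"dp": [0.238,0.059,0.131],"spin": 0,"hand": -1}

```text
time_s: 2.1
tcp_pos: [0.5744, -0.0676, 0.2723]
orientation: [[0.305, 0.952, -0.003], [0.952, -0.305, 0.0], [-0.001, -0.003, -1.0]]
contact_force: [-0.7, 0.5, 0.8]
gripper_width: -0.002
grip_force: 0.0
```

Run:
```python
from h import *
s,loc,R=rep()
a=snap('top','pics/top1.png'); b=snap('side','pics/side1.png')
A=cv2.resize(cv2.imread('pics/top1.png')[180:260,270:370],None,fx=4,fy=4,interpolation=cv2.INTER_CUBIC)
B=cv2.resize(cv2.imread('pics/side1.png')[180:280,240:340],None,fx=4,fy=4,interpolation=cv2.INTER_CUBIC)
o=np.zeros((400,800,3),np.uint8); o[:320,:400]=A;o[:,400:]=B; cv2.imwrite('pics/m1.png',o)
```

```text
t 2.1 tip chest mm [-62.1   1.5  99.3] yaw err deg -0.01 F [-0.68  0.51  0.76] w -0.0
```

View pics/m1.png

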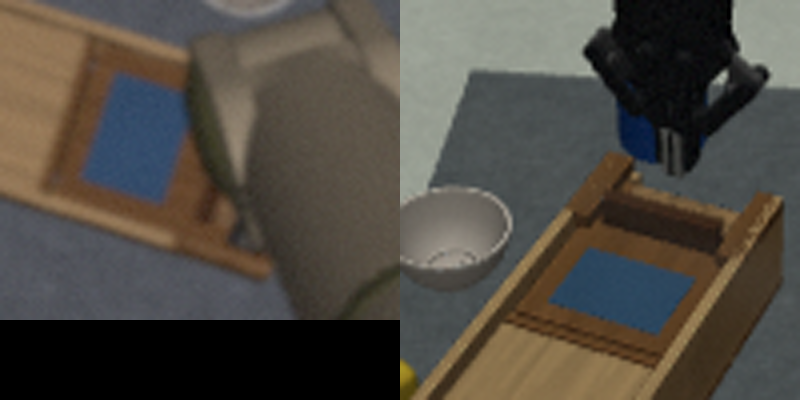

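The side crop shows the shut fingers above the pad at about (672,165), behind the bar and centred between the rails.

Request:
apply_moves:
  targets:
    - {"dp": [0.003,0.001,0.01],"spin": 0,"hand": -1}
    - {"dp": [0.003,0.001,0.02],"spin": 0,"hand": -1}
    - {"dp": [0.003,0.001,0.026],"spin": 0,"hand": -1}
    - {"dp": [0.003,0.001,0.03],"spin": 0,"hand": -1}
    - {"dp": [0.003,0.001,0.03],"spin": 0,"hand": -1}
    - {"dp": [0.003,0.001,0.03],"spin": 0,"hand": -1}

```text
time_s: 2.8
tcp_pos: [0.5768, -0.0648, 0.2436]
orientation: [[0.305, 0.952, -0.0], [0.952, -0.305, -0.0], [-0.0, -0.0, -1.0]]
contact_force: [0.1, -0.1, 0.1]
gripper_width: 0.001
grip_force: 0.0
```

```bash
python3 -c "
from h import *
rep()"
```

```text
t 2.8 tip chest mm [-58.6  -0.5  70.6] yaw err deg -0.01 F [ 0.11 -0.07  0.12] w 0.0
```

Request:
apply_moves:
  targets:
    - {"dp": [0,0,0.001],"spin": 0,"hand": -1}
    - {"dp": [0,0,0.002],"spin": 0,"hand": -1}
    - {"dp": [0,0,0.002],"spin": 0,"hand": -1}

```text
time_s: 3.1
tcp_pos: [0.5768, -0.0648, 0.2417]
orientation: [[0.305, 0.952, 0.0], [0.952, -0.305, -0.0], [-0.0, 0.0, -1.0]]
contact_force: [-0.3, -0.1, -0.0]
gripper_width: -0.001
grip_force: 0.0
```

Request:
apply_moves:
  targets:
    - {"dp": [0,0,0.001],"spin": 0,"hand": -1}
    - {"dp": [0,0,0.001],"spin": 0,"hand": -1}

```text
time_s: 3.3
tcp_pos: [0.5768, -0.0648, 0.2406]
orientation: [[0.305, 0.952, -0.0], [0.952, -0.305, -0.0], [-0.0, -0.0, -1.0]]
contact_force: [-0.4, 0.3, -0.8]
gripper_width: -0.0
grip_force: 0.0
```

```bash
python3 -c "
from h import *
rep()"
```

```text
t 3.3 tip chest mm [-58.6  -0.4  67.6] yaw err deg -0.01 F [-0.38  0.33 -0.76] w -0.0
```

Request:
apply_moves:
  targets:
    - {"dp": [0,0,0.001],"spin": 0,"hand": -1}
    - {"dp": [0,0,0.001],"spin": 0,"hand": -1}

```text
time_s: 3.5
tcp_pos: [0.5768, -0.0648, 0.2396]
orientation: [[0.305, 0.952, -0.0], [0.952, -0.305, 0.0], [-0.0, -0.0, -1.0]]
contact_force: [0.6, 0.9, 0.3]
gripper_width: -0.001
grip_force: 0.1
```

Request:
apply_moves:
  targets:
    - {"dp": [0,0,0.001],"spin": 0,"hand": -1}
    - {"dp": [0,0,0.001],"spin": 0,"hand": -1}

```text
time_s: 3.7
tcp_pos: [0.5768, -0.0648, 0.2386]
orientation: [[0.305, 0.952, -0.0], [0.952, -0.305, -0.0], [-0.0, -0.0, -1.0]]
contact_force: [-0.9, 0.7, 0.4]
gripper_width: -0.002
grip_force: 0.2
```

Request:
apply_moves:
  targets:
    - {"dp": [0,0,0.001],"spin": 0,"hand": -1}
    - {"dp": [0,0,0.001],"spin": 0,"hand": -1}

```text
time_s: 3.9
tcp_pos: [0.5768, -0.0648, 0.2376]
orientation: [[0.305, 0.952, -0.0], [0.952, -0.305, -0.0], [-0.0, -0.0, -1.0]]
contact_force: [-0.1, -0.1, -0.4]
gripper_width: 0.004
grip_force: 0.2
```

Request:
apply_moves:
  targets:
    - {"dp": [0,0,0.001],"spin": 0,"hand": -1}
    - {"dp": [0,0,0.001],"spin": 0,"hand": -1}

```text
time_s: 4.1
tcp_pos: [0.5768, -0.0648, 0.2366]
orientation: [[0.305, 0.952, -0.0], [0.952, -0.305, -0.0], [-0.0, -0.0, -1.0]]
contact_force: [-0.4, -0.5, -0.1]
gripper_width: 0.002
grip_force: 0.2
```

Request:
apply_moves:
  targets:
    - {"dp": [0,0,0.001],"spin": 0,"hand": -1}
    - {"dp": [0,0,0.001],"spin": 0,"hand": -1}

```text
time_s: 4.3
tcp_pos: [0.5768, -0.0648, 0.2357]
orientation: [[0.305, 0.952, 0.0], [0.952, -0.305, -0.0], [-0.0, 0.0, -1.0]]
contact_force: [0.2, -0.7, 1.7]
gripper_width: -0.001
grip_force: 0.7
```

Run:
```python
from h import *
rep()
b=snap('side','pics/side2.png')
B=cv2.resize(b["pixels"][180:280,240:340,::-1],None,fx=5,fy=5,interpolation=cv2.INTER_CUBIC)
cv2.imwrite('pics/m2.png',B)
```

```text
t 4.3 tip chest mm [-58.6  -0.5  62.7] yaw err deg -0.01 F [ 0.21 -0.68  1.72] w -0.0
```

View pics/m2.png

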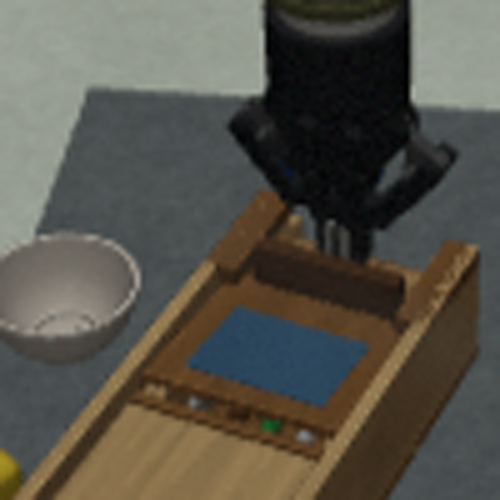

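The lid's front edge, around (145,365)–(325,450), has lifted clear and the tools in the well show through the gap. I'll keep pressing until I feel the ledge.

Request:
apply_moves:
  targets:
    - {"dp": [0,0,0.0005],"spin": 0,"hand": -1}
    - {"dp": [0,0,0.0005],"spin": 0,"hand": -1}

```text
time_s: 4.55
tcp_pos: [0.5768, -0.0648, 0.2355]
orientation: [[0.305, 0.952, 0.0], [0.952, -0.305, -0.0], [-0.0, 0.0, -1.0]]
contact_force: [-1.2, 0.2, 5.6]
gripper_width: 0.001
grip_force: 2.7
```

Request:
apply_moves:
  targets:
    - {"dp": [0,0,0.0005],"spin": 0,"hand": -1}
    - {"dp": [0,0,0.0005],"spin": 0,"hand": -1}

```text
time_s: 4.75
tcp_pos: [0.5768, -0.0647, 0.2353]
orientation: [[0.305, 0.952, 0.0], [0.952, -0.305, -0.0], [-0.0, 0.0, -1.0]]
contact_force: [-2.6, -0.5, 9.8]
gripper_width: -0.002
grip_force: 5.0
```

Request:
apply_moves:
  targets:
    - {"dp": [0.001,0,-0.0003],"spin": 0,"hand": -1}
    - {"dp": [0.002,0,-0.0005],"spin": 0,"hand": -1}
    - {"dp": [0.003,0,-0.0006],"spin": 0,"hand": -1}
    - {"dp": [0.003,0,-0.0006],"spin": 0,"hand": -1}

```text
time_s: 5.15
tcp_pos: [0.5777, -0.0624, 0.2356]
orientation: [[0.305, 0.952, 0.0], [0.952, -0.305, -0.001], [-0.001, 0.0, -1.0]]
contact_force: [-1.1, -1.7, 5.8]
gripper_width: 0.003
grip_force: 2.9
```

Request:
apply_moves:
  targets:
    - {"dp": [0.001,0,-0.0001],"spin": 0,"hand": -1}
    - {"dp": [0.002,0,-0.0001],"spin": 0,"hand": -1}
    - {"dp": [0.003,0,-0.0002],"spin": 0,"hand": -1}
    - {"dp": [0.003,0,-0.0002],"spin": 0,"hand": -1}

```text
time_s: 5.55
tcp_pos: [0.5787, -0.0595, 0.2358]
orientation: [[0.305, 0.952, 0.0], [0.952, -0.305, -0.001], [-0.001, 0.001, -1.0]]
contact_force: [-1.3, -2.0, 5.9]
gripper_width: -0.002
grip_force: 2.9
```

Run:
```python
from h import *
rep()
b=snap('side','pics/side3.png')
B=cv2.resize(b["pixels"][180:280,240:340,::-1],None,fx=5,fy=5,interpolation=cv2.INTER_CUBIC)
cv2.imwrite('pics/m3.png',B)
# lid front motion vs last: blue-inlay centroid
for f in('pics/side2.png','pics/side3.png'):
    i=cv2.imread(f)[210:300,255:340].astype(int); m=(i[...,0]>i[...,2]+35)&(np.arange(90)[:,None]>20); print(np.argwhere(m).mean(0),m.sum())
```

```text
t 5.55 tip chest mm [-53.1  -0.8  62.8] yaw err deg -0.04 F [-1.28 -2.04  5.86] w -0.0
[40.91327913 40.06233062] 369
[41.88918919 39.08918919] 370
```

Request:
apply_moves:
  targets:
    - {"dp": [0.001,0,0],"spin": 0,"hand": -1}
    - {"dp": [0.002,0,0],"spin": 0,"hand": -1}
    - {"dp": [0.003,0,-0.0001],"spin": 0,"hand": -1}
    - {"dp": [0.003,0,-0.0001],"spin": 0,"hand": -1}

```text
time_s: 6.0
tcp_pos: [0.5796, -0.0568, 0.236]
orientation: [[0.306, 0.952, 0.0], [0.952, -0.306, -0.001], [-0.001, 0.001, -1.0]]
contact_force: [-1.5, -2.3, 6.5]
gripper_width: -0.002
grip_force: 3.3
```

Request:
apply_moves:
  targets:
    - {"dp": [0.001,0,0],"spin": 0,"hand": -1}
    - {"dp": [0.002,0,0],"spin": 0,"hand": -1}
    - {"dp": [0.003,0,-0.0001],"spin": 0,"hand": -1}
    - {"dp": [0.003,0,-0.0001],"spin": 0,"hand": -1}

```text
time_s: 6.4
tcp_pos: [0.5806, -0.054, 0.2362]
orientation: [[0.306, 0.952, 0.001], [0.952, -0.306, -0.001], [-0.001, 0.001, -1.0]]
contact_force: [-1.4, -2.6, 6.6]
gripper_width: -0.001
grip_force: 3.7
```

Run:
```python
from h import *
rep()
b=snap('side','pics/side4.png')
B=cv2.resize(b["pixels"][180:280,240:340,::-1],None,fx=5,fy=5,interpolation=cv2.INTER_CUBIC)
cv2.imwrite('pics/m4.png',B)
i=cv2.imread('pics/side4.png')[210:300,255:340].astype(int); m=(i[...,0]>i[...,2]+35)&(np.arange(90)[:,None]>20); print(np.argwhere(m).mean(0),m.sum())
```

```text
t 6.4 tip chest mm [-47.3  -0.9  63.2] yaw err deg -0.05 F [-1.38 -2.59  6.56] w -0.0
[42.92513369 38.05080214] 374
```

View pics/m4.png

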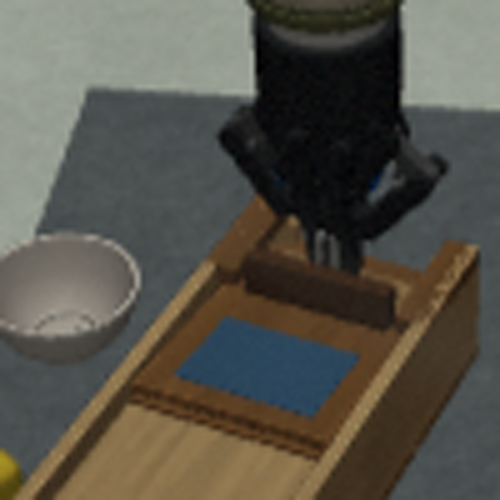

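The lid is moving with the finger. Its inlay has shifted forward by about 8–10 mm and its front edge is now over the lip, with the well gap at (140,395)–(320,445) closed. I'll ease off and push on the bar.

Request:
apply_moves:
  targets:
    - {"dp": [0.001,0,-0.0002],"spin": 0,"hand": -1}
    - {"dp": [0.002,0,-0.0003],"spin": 0,"hand": -1}
    - {"dp": [0.003,0,-0.0004],"spin": 0,"hand": -1}
    - {"dp": [0.004,0,-0.0006],"spin": 0,"hand": -1}

```text
time_s: 6.85
tcp_pos: [0.5817, -0.0502, 0.2366]
orientation: [[0.306, 0.952, 0.0], [0.952, -0.306, -0.001], [-0.001, 0.0, -1.0]]
contact_force: [-0.6, -3.0, 3.7]
gripper_width: -0.003
grip_force: 2.3
```

Request:
apply_moves:
  targets:
    - {"dp": [0.0,0,-0.002],"spin": 0,"hand": -1}
    - {"dp": [0.0,0,-0.008],"spin": 0,"hand": -1}
    - {"dp": [0.003,0,-0.012],"spin": 0,"hand": -1}
    - {"dp": [0.006,0,-0.013],"spin": 0,"hand": -1}
    - {"dp": [0.009,0,-0.013],"spin": 0,"hand": -1}
    - {"dp": [0.011,0,-0.013],"spin": 0,"hand": -1}

```text
time_s: 7.45
tcp_pos: [0.5851, -0.0387, 0.2492]
orientation: [[0.305, 0.952, -0.0], [0.952, -0.305, -0.0], [-0.0, -0.0, -1.0]]
contact_force: [-0.0, -0.1, 0.7]
gripper_width: 0.002
grip_force: 0.4
```

Run:
```python
from h import *
rep()
b=snap('side','pics/side5.png')
i=cv2.imread('pics/side5.png')[210:300,255:340].astype(int); m=(i[...,0]>i[...,2]+35)&(np.arange(90)[:,None]>20); print(np.argwhere(m).mean(0),m.sum())
```

```text
t 7.45 tip chest mm [-31.2  -0.4  76.2] yaw err deg 0.01 F [-0.02 -0.05  0.74] w 0.0
[45.25252525 36.76515152] 396
```

Request:
apply_moves:
  targets:
    - {"dp": [0.003,0,0],"spin": 0,"hand": -1}
    - {"dp": [0.006,0,0],"spin": 0,"hand": -1}
    - {"dp": [0.009,0,0],"spin": 0,"hand": -1}
    - {"dp": [0.012,0,0],"spin": 0,"hand": -1}

```text
time_s: 7.9
tcp_pos: [0.5888, -0.0274, 0.2492]
orientation: [[0.305, 0.952, -0.0], [0.952, -0.305, -0.0], [-0.0, -0.0, -1.0]]
contact_force: [-0.0, -0.8, 0.7]
gripper_width: -0.0
grip_force: 0.4
```

Run:
```python
from h import *
rep()
b=snap('side','pics/side6.png')
cv2.imwrite('pics/m6.png',cv2.resize(b["pixels"][180:290,235:345,::-1],None,fx=5,fy=5,interpolation=cv2.INTER_CUBIC))
i=cv2.imread('pics/side6.png')[210:300,255:340].astype(int); m=(i[...,0]>i[...,2]+35)&(np.arange(90)[:,None]>20); print(np.argwhere(m).mean(0),m.sum())
```

```text
t 7.9 tip chest mm [-19.3  -0.5  76.2] yaw err deg -0.0 F [-0.05 -0.79  0.69] w -0.0
[47.83870968 34.74937965] 403
```

View pics/m6.png

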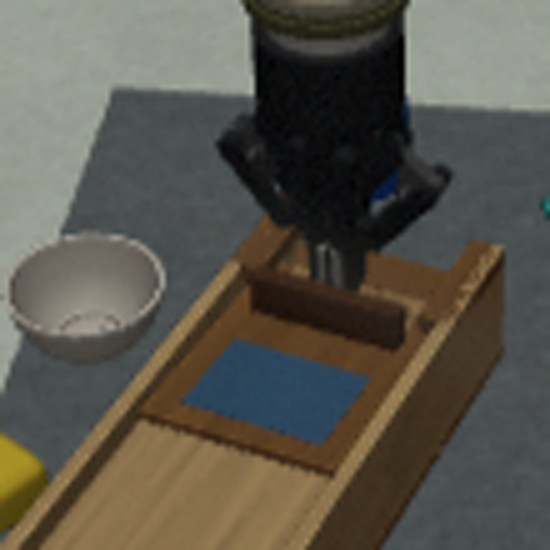

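The lid's front lies over the lip onto the deck (edge (140,415)–(335,470)), with the finger behind the bar. I'll carry on pushing.

Request:
apply_moves:
  targets:
    - {"dp": [0.005,0,-0.001],"spin": 0,"hand": -1}
    - {"dp": [0.01,0,-0.002],"spin": 0,"hand": -1}
    - {"dp": [0.016,0,-0.003],"spin": 0,"hand": -1}
    - {"dp": [0.022,0,-0.004],"spin": 0,"hand": -1}
    - {"dp": [0.028,0,-0.005],"spin": 0,"hand": -1}
    - {"dp": [0.034,0,-0.005],"spin": 0,"hand": -1}
    - {"dp": [0.04,0,-0.006],"spin": 0,"hand": -1}
    - {"dp": [0.046,0,-0.006],"spin": 0,"hand": -1}

```text
time_s: 8.75
tcp_pos: [0.6029, 0.0167, 0.2553]
orientation: [[0.305, 0.952, 0.0], [0.952, -0.305, 0.0], [0.0, 0.0, -1.0]]
contact_force: [-0.7, -0.6, -0.6]
gripper_width: -0.002
grip_force: 0.4
```

Run:
```python
from h import *
rep()
b=snap('side','pics/side7.png')
cv2.imwrite('pics/m7.png',cv2.resize(b["pixels"][180:340,205:365,::-1],None,fx=3,fy=3,interpolation=cv2.INTER_CUBIC))
```

```text
t 8.75 tip chest mm [27.  -0.5 82.3] yaw err deg -0.0 F [-0.7  -0.64 -0.58] w -0.0
```

View pics/m7.png

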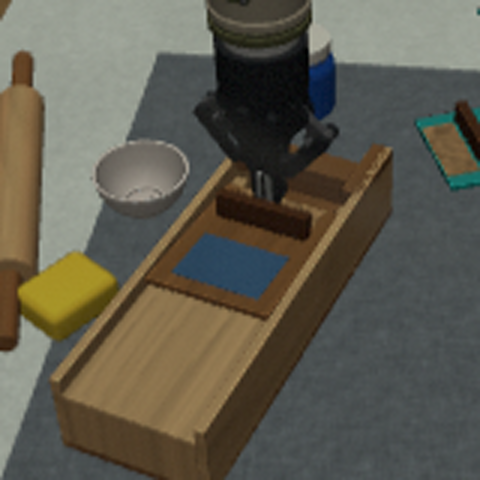

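The lid is straight and well forward on the deck, with its bar at (263,213) just ahead of the finger. I'll push on past the lip.

Request:
apply_moves:
  targets:
    - {"dp": [0.006,0,-0.001],"spin": 0,"hand": -1}
    - {"dp": [0.012,0,-0.002],"spin": 0,"hand": -1}
    - {"dp": [0.018,0,-0.003],"spin": 0,"hand": -1}
    - {"dp": [0.024,0,-0.003],"spin": 0,"hand": -1}
    - {"dp": [0.03,0,-0.003],"spin": 0,"hand": -1}
    - {"dp": [0.036,0,-0.003],"spin": 0,"hand": -1}
    - {"dp": [0.042,0,-0.003],"spin": 0,"hand": -1}
    - {"dp": [0.048,0,-0.003],"spin": 0,"hand": -1}
    - {"dp": [0.054,0,-0.003],"spin": 0,"hand": -1}
    - {"dp": [0.06,0,-0.003],"spin": 0,"hand": -1}

```text
time_s: 9.8
tcp_pos: [0.6212, 0.0738, 0.2582]
orientation: [[0.305, 0.952, -0.0], [0.952, -0.305, -0.0], [-0.0, -0.0, -1.0]]
contact_force: [-0.3, -0.5, -0.4]
gripper_width: 0.002
grip_force: 0.2
```

Request:
apply_moves:
  targets:
    - {"dp": [0.006,0,0],"spin": 0,"hand": -1}
    - {"dp": [0.012,0,0],"spin": 0,"hand": -1}
    - {"dp": [0.018,0,0],"spin": 0,"hand": -1}
    - {"dp": [0.024,0,0],"spin": 0,"hand": -1}
    - {"dp": [0.03,0,0],"spin": 0,"hand": -1}
    - {"dp": [0.036,0,0],"spin": 0,"hand": -1}
    - {"dp": [0.042,0,0],"spin": 0,"hand": -1}
    - {"dp": [0.047,0,0],"spin": 0,"hand": -1}
    - {"dp": [0.052,0,0],"spin": 0,"hand": -1}
    - {"dp": [0.052,0,0],"spin": 0,"hand": -1}

```text
time_s: 10.8
tcp_pos: [0.6371, 0.1238, 0.2583]
orientation: [[0.304, 0.953, 0.0], [0.953, -0.304, 0.001], [0.001, 0.0, -1.0]]
contact_force: [0.2, -0.4, 1.1]
gripper_width: 0.003
grip_force: 0.0
```

Run:
```python
from h import *
rep()
```

```text
t 10.8 tip chest mm [139.5  -0.4  85.3] yaw err deg 0.04 F [ 0.17 -0.42  1.1 ] w 0.0
```

Request:
apply_moves:
  targets:
    - {"dp": [-0.006,0,0],"spin": 0,"hand": -1}
    - {"dp": [-0.01,0,-0.02],"spin": 0,"hand": -1}
    - {"dp": [-0.02,0,-0.06],"spin": 0,"hand": -1}
    - {"dp": [-0.07,0,-0.1],"spin": 0,"hand": -1}
    - {"dp": [-0.12,0,-0.14],"spin": 0,"hand": -1}
    - {"dp": [-0.17,0,-0.14],"spin": 0,"hand": -1}
    - {"dp": [-0.22,0,-0.14],"spin": 0,"hand": -1}
    - {"dp": [-0.25,0,-0.14],"spin": 0,"hand": -1}
    - {"dp": [-0.25,0,-0.14],"spin": 0,"hand": -1}

```text
time_s: 11.7
tcp_pos: [0.5577, -0.123, 0.3984]
orientation: [[0.315, 0.949, -0.002], [0.949, -0.315, -0.004], [-0.004, -0.0, -1.0]]
contact_force: [-0.8, 0.5, -0.3]
gripper_width: 0.002
grip_force: 0.0
```

Run:
```python
from h import *
rep()
a=snap('top','pics/top8.png');b=snap('side','pics/side8.png')
A=cv2.resize(a["pixels"][145:260,205:365,::-1],(400,288),interpolation=cv2.INTER_CUBIC)
B=cv2.resize(b["pixels"][200:350,200:350,::-1],(400,400),interpolation=cv2.INTER_CUBIC)
o=np.zeros((400,800,3),np.uint8); o[:288,:400]=A;o[:,400:]=B; cv2.imwrite('pics/m8.png',o)
# blue inlay in chest frame from top
i=a["pixels"].astype(int); m=(i[...,2]>i[...,0]+35); m[:, :205]=0; m[:,330:]=0; m[:155]=0;m[260:]=0
oo,y=chest(); 
def loc(uv,z):
    d=pz(a,uv,z)[:2]-oo; return np.array([np.cos(y)*d[0]+np.sin(y)*d[1],-np.sin(y)*d[0]+np.cos(y)*d[1]])*1e3
r=cv2.minAreaRect(np.argwhere(m)[:,::-1].astype(np.float32)); bx=cv2.boxPoints(r)
print(m.sum()); [print(loc(q,.070).round(1)) for q in bx]
c0=load('top'); 
dd=b["depth"]
```

```text
t 11.7 tip chest mm [-120.6   -0.   225.4] yaw err deg -0.6 F [-0.84  0.5  -0.29] w 0.0
507
[243.8  37.5]
[244.2 -37.5]
[189.6 -36.8]
[189.5  38.2]
```

View pics/m8.png

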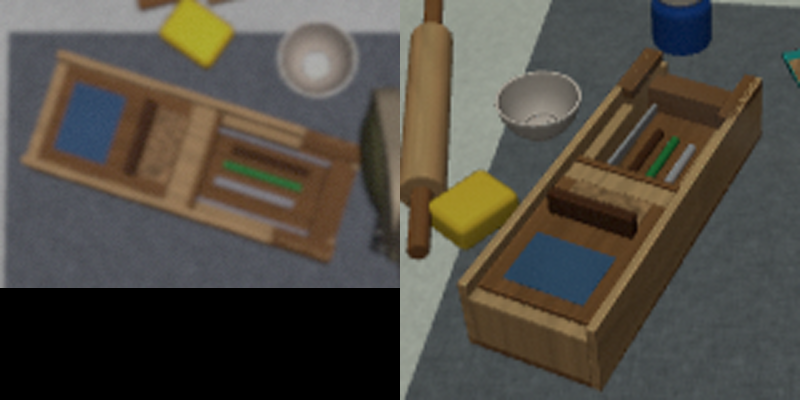

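The lid lies flat on the deck, with its pad's rear at (175,150) in the top crop and a pale strip of deck between it and the lip. From the last tip position its origin is at about 188 mm. The bowl, sponge and jar look undisturbed and the gripper is clear.

```bash
python3 -c "
from workcell import workorder
print(workorder.hand_in())"
```

```text
the job is handed in; nothing more can be done
None
```

The lid is off and lying flat on the chest's deck, about 27 mm clear of the stop lip, and the job is handed in, though the hand-in returned no verdict; the highest force I read was about 10 N, and the bowl, sponge and jar look unmoved.

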